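# Fit the shaker's retaining rod and load the jars

### The job

Get the shaker's jar holder ready: press the ejector paddle down so that the retaining rod rises from its stowing pocket, fit the rod between the two centres of the holder, slide the tailstock home so that it is held, and lock the tailstock by pressing its clamp lever down. Then stand every one of the squat jars (three to five of them) upright on the deck in the channel between the rod and the back fence, and leave the small green-capped vial where it is.

Things in the scene. Friction and masses are not known exactly. Their poses are not given: they have to be found in the camera images.
- jar_holder: Fixed aluminium jar holder of a shaker. Origin: on the worktop, below the jar row's middle; x to the back, y along the rod line towards the tailstock, z up. Deck 12 mm thick, x -57..51, y -146..200 mm; back fence x 33..39 mm, up to z 34, y -115..115. Rod line at x -30, z 28 mm. Headstock block y -135..-109, x -44..-16, up to z 49 mm.
- rod_home (a point): Where the middle of the fitted rod belongs: on the centre line, half-way (holder x -30, y 0, z 28 mm; holder's axes). Two white V rests 70 mm either side of it, reaching 12 mm to each side and up to 4 mm below this point, carry a laid rod with its axis 1.5 mm below the centre line until the cones lift it.
- head_tip (a point): Tip of the headstock's fixed steel cone centre (14 mm long, 14 mm wide at its base, pointing to holder +y), 95 mm to the -y side of rod_home; holder's axes. With the rod held the cone is about 10 mm inside the rod's bored end.
- channel_mid (a point): Middle of the jar channel (black mat) at deck height: holder x 6, y 0, z 12 mm; holder's axes. The channel lies between the fitted rod (back of its sleeve at holder x -21, its top at z 37 mm) and the fence (face at x 33 mm). Jars stand here in one row along y; five fit at 45 mm from centre to centre, within 95 mm of the middle.
- tailstock (a joint): Tailstock slide, m: 0 = fully back, grows towards the headstock (holder -y), stops at 0.056, about 0.048 with the rod held. Stays where left (3 N friction). Its cone is like the headstock's. While it is back the 210 mm rod goes down between the tips with its middle 16 mm to the +y side of rod_home; pushing the tailstock then slides the rod along the rests onto both cones.
- tail_tip (a point): Tip of the tailstock's cone centre, which points to holder -y; 141 mm to the +y side of rod_home when the joint is 0, and moves with it; holder's axes.
- tail_knob (a point): Centre of the black knob on top of the tailstock, 20 mm (x) by 14 mm (y), from 18 mm below to 13 mm above this point; below it the grey block, 28 by 30 mm. The knob's top is 81 mm above the worktop.
- clamp (a joint): Clamp lever on the back (+x) side of the tailstock, rad: 0 = raised (unlocked), grows as its tip is pressed down, stops at 0.70 (lever level, locked). Stays where it is left; pressing takes about 3 N. It swings in the holder's x-z plane and rides with the tailstock.
- clamp_tip (a point): Middle of the upper face of the clamp lever's black tip, 22 by 16 mm; 41 mm from the hinge, which is 42 mm above the worktop; raised, the tip is 72 mm above the worktop, locked 46 mm (it comes down 25 mm and moves 13 mm to holder +x).
- ejector_stand: Fixed white stand with the pocket in which the rod is stowed. Origin: on the worktop under the pocket's middle; y along the pocket, x to the back. Block x -19..19, y -117..117 mm, top at z 41 mm; pocket 24 mm wide, 220 mm long. Two fork arms of the lever (8 mm wide, at y -56 and 56 mm) reach under the rod; the lever's paddle is in front, at x about -113 mm.
- ejector (a joint): Ejector lever, rad: 0 = rod down in its pocket, grows as the paddle is pressed down, stops at 0.27 (rod raised by 17 mm), stays where it is left. Pressing takes about 6 N.
- paddle_top (a point): Centre of the top face of the lever's black ridged paddle, 32 mm (stand's x) by 50 mm (y); 34 mm above the worktop at rest, goes down about 13 mm when pressed.
- rod: Loose retaining rod: steel, 16 mm in diameter, 210 mm long along its own y, both ends bored 11 mm wide and 14 mm deep; square grip sleeve, 18 by 18 mm, 50 mm long, round its middle; 0.12 kg. Origin in its middle on the axis. Either end may face the headstock.
- rod_center (a point): Middle of the rod, on its axis; rod's axes. Stowed, it is 30 mm above the worktop (rod wholly below the top of the stand's block); raised by the lever, 47 mm.
- small_vial: Smaller brown vial with a green cap, 25 mm in diameter, 48 mm tall, standing among the others; not part of the job. Origin: centre of its underside.
- jar_a_center (a point): Centre (23 mm above its underside) of a squat sample jar with a white screw cap, 38 mm in diameter, 46 mm tall, 0.07 kg, with a heavy glass base, standing on the worktop at the start; z along the jar. May be absent.
- jar_b_center (a point): Centre (23 mm above its underside) of a squat sample jar with a white screw cap, 38 mm in diameter, 46 mm tall, 0.07 kg, with a heavy glass base, standing on the worktop at the start; z along the jar. May be absent.
- jar_c_center (a point): Centre (23 mm above its underside) of a squat sample jar with a white screw cap, 38 mm in diameter, 46 mm tall, 0.07 kg, with a heavy glass base, standing on the worktop at the start; z along the jar. May be absent.
- jar_d_center (a point): Centre (23 mm above its underside) of a squat sample jar with a white screw cap, 38 mm in diameter, 46 mm tall, 0.07 kg, with a heavy glass base, standing on the worktop at the start; z along the jar. May be absent.
- jar_e_center (a point): Centre (23 mm above its underside) of a squat sample jar with a white screw cap, 38 mm in diameter, 46 mm tall, 0.07 kg, with a heavy glass base, standing on the worktop at the start; z along the jar. May be absent.

How it is judged:
By the outcome, as a careful person would: the job done as asked, in the order asked, and still so for the second after the job is handed in, with the robot touching nothing.
Of jar_a, jar_b, jar_c, jar_d, jar_e only 3 to 5 are there at a start; the rules pass over those that are not, and their reading is None.
At some moment in a run one of jar_a, jar_b, jar_c, jar_d, jar_e may be knocked a few centimetres aside while the robot is not near it.
It also fails if it takes over 210 s, if anything falls off the work surface, if the arm or the gripper's body presses on something with over 40 N, if the wrist force passes 120 N, or if a joint passes its speed limit or range.

### The arm

A 6-joint arm with a two-finger parallel gripper is mounted at the origin on a cart in front of the work surface, level with it; the furniture and walls round the work are solid. World frame = base frame: x ahead of the robot, y to its left, z up, the work surface at z = 0. Lengths are in m, angles in rad, forces in N, time in s.
With the tool pointing down it reaches from about 0.35 to 0.85 m from the base axis. Payload 8.1 kg.
Tool frame: the origin (TCP) lies midway between the tips of the shut fingers; the grasp point (between the pads) lies robot.grip_depth behind it (robot.grip_depth is the distance from the TCP to the grasp point, in m); z points along the fingers, y is the line along which they close (so a half turn about z gives the same grasp; the last joint's range is limited). The gripper opens to 93 mm and grips with 3 to 60 N. Pads are 15 mm wide; open, the fingers measure 128 mm over their backs; the gripper's body (75 mm by 188 mm) begins 65 mm behind the grasp point.
Start: joints at [-1.302, 0.13, 1.488, -0, 1.523, -0.085], TCP at [0.208, -0.563, 0.219] pointing down, gripper open.
Joint ranges: [-2.96, 2.96], [-0.89, 2.26], [0.02, 2.5], [-1.34, 4.48], [0, 2.73], [-2.66, 2.66]. Speed limits (rad/s): [2.39, 2.39, 2.79, 3.14, 3.14, 3.14].

### API

Orientations are given as a rotation vector (axis times angle).
In Python, from plant import robot gives the robot as it stands.
- The arm moves only by the tool carry_out, never from a script. Its argument "rows" is a list of rows, each a list of 6 numbers: the shift along the tool's x, y, z in m, then the turn, a rotation vector about the tool's x, y, z in degrees. A call has 1 to 12 rows; each row is the pose to reach, as a shift and turn from the pose commanded when the call began, along the tool's axes at that moment; what a row does not reach only later rows make up. A row lasts 1/8 s, in which the tool goes at most 62.5 mm and 10.7 degrees, less where a joint would pass 70% of its speed; a pose out of reach is approached as far as the arm can. A call with a gripper value outside its range is refused whole. "jaw" is the closure in counts, from 0 (fully open) to 255 (shut), set as the call begins (left out, the last holds). The fingers move at their own pace and stop on an object; "force" is the grip in N (left out, the last holds). Time passes only in rows, so rows that repeat a pose let the fingers close. It gives the time, the measured TCP pose, the force, the opening and the grip force at its end, in the units of the state.
- robot.read_state(): the state, without advancing time (a new reading comes with each control period).
- robot.read_camera(name): name is "side" or "top" or "wrist"; returns the picture (420x560x3 uint8, red, green, blue); there is no depth.
- robot.camera_model(name): a dict with "fx", "fy", "cx", "cy" (pixels), "dist" ([k1, k2, p1, p2, k3] as OpenCV has them; the pictures are not rectified), "R" (3x3) and "t" (3): a world point X has camera coordinates R X + t; the wrist camera has in their place "mount" (4x4, takes a point from camera to tool coordinates, whose origin is the TCP and whose axes are the flange's). Camera axes: x right, y down, z forward; pixel columns grow to the right and rows downward; lengths in m; the calibration is good to about 2 mm. A picture is of the moment at which its call begins: read the wrist's pose just before it. camera_model takes no time and is no camera call.
- robot.close_job(): hands the job in; it is judged then, once.
Trained networks look in the newest picture that a camera, given by its name, has taken for a name from the list of things; names that differ only in an ending like _2 or _b are one class to them, and where a whole thing is asked for, a point or a joint stands for the part that bears it (a point fixed in the world has none). Each returns a list of dicts, best first, with "conf" (0 to 1); they miss things now and then, are a little off and sometimes report something else, mostly with a low value. They report only what shows in the picture. A call takes as long as a camera call.
- robot.outline_of(camera, target): "pixels" (420x560 bool, what is visible of it) and "pixel" ([column, row] in pixels, amid what is visible of it).
The state is a dict: "t": time; "q": joint angles; "dq": joint speeds; "joint_torque": joint torques, N m; "tool_pos": TCP position; "orientation": TCP orientation; "force": force on the tool from outside, world axes, zero at the start; "wrist_torque": the same for the moment, N m; "opening": finger opening in m; "gripper_force": force on a finger pad.
Only numpy, scipy, OpenCV 4.12 (cv2) and the standard library are available. Lean on these libraries where they do the work, as an engineer would, in place of code of your own. Each camera call takes 0.05 s, during which the arm holds its last target. There are 200 camera calls.

## Working session

There is one attempt and no reset: what is moved stays moved. The work goes in short steps, Python scripts to look and compute and a tool call to move; the robot and the scene stay as the last step left them, time stands still between calls to the robot, and variables do not carry over. Pictures are saved under pics/ and viewed, at most 14 in all, crops included, and the job is handed in when it is done.

Besides the shell and the picture viewer there is one more tool, called after "Emit:" in YAML: its name, and indented under it one key for each argument. carry_out: Moves the arm, as the interface text tells. Its arguments: {"type":"object","properties":{"rows":{"type":"array"},"jaw":{"type":"number"},"force":{"type":"number"}},"required":["rows"]}

```bash
ls; mkdir -p pics; python3 - <<'E'
from plant import robot
import cv2,numpy as np
s=robot.read_state();print(s['t'],s['tool_pos'],s['orientation'],s['opening'],robot.grip_depth)
ims=[]
for c in ['side','top','wrist']:
    im=robot.read_camera(c);cv2.imwrite(f'pics/{c}0.png',im[:,:,::-1]);ims.append(im[:,:,::-1])
    m=robot.camera_model(c);print(c,{k:np.round(np.array(v),4).tolist() for k,v in m.items()})
cv2.imwrite('pics/both0.png',cv2.resize(np.vstack(ims[:2]),None,fx=.71,fy=.71))
E
```

```text
pics
0.0 [ 0.20776318 -0.56226191  0.21758613] [-3.09074841e+00 -5.52555449e-01  2.95587523e-04] 0.09272935411782536 0.0188
side {'fx': 500.8527, 'fy': 500.8527, 'cx': 277.0513, 'cy': 214.6633, 'dist': [-0.0223, 0.0, 0.0, 0.0, 0.0], 'R': [[-0.9602, -0.2792, 0.0073], [-0.1755, 0.5826, -0.7936], [0.2173, -0.7633, -0.6084]], 't': [0.5326, 0.1142, 1.0431]}
top {'fx': 412.8373, 'fy': 412.8373, 'cx': 277.9913, 'cy': 210.7485, 'dist': [-0.0404, 0.0, 0.0, 0.0, 0.0], 'R': [[0.0082, -0.9997, 0.0224], [-0.9918, -0.011, -0.1275], [0.1277, -0.0212, -0.9916]], 't': [0.051, 0.5163, 1.0238]}
wrist {'fx': 299.8292, 'fy': 299.8292, 'cx': 276.332, 'cy': 212.8175, 'dist': [-0.0609, 0.0, 0.0, 0.0, 0.0], 'mount': [[0.0008, -0.9587, -0.2843, 0.0798], [1.0, 0.0009, -0.0003, 0.0007], [0.0006, -0.2843, 0.9587, -0.1673], [0.0, 0.0, 0.0, 1.0]]}
```

View pics/top0.png

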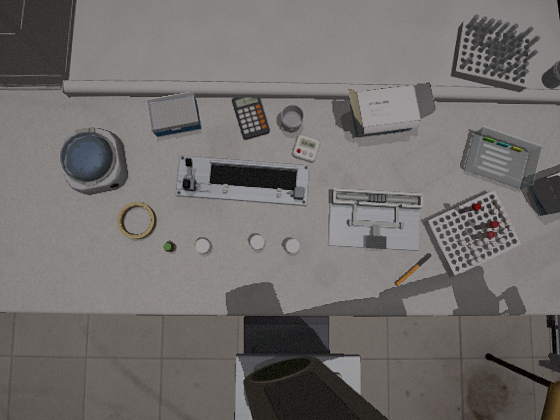

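View pics/side0.png

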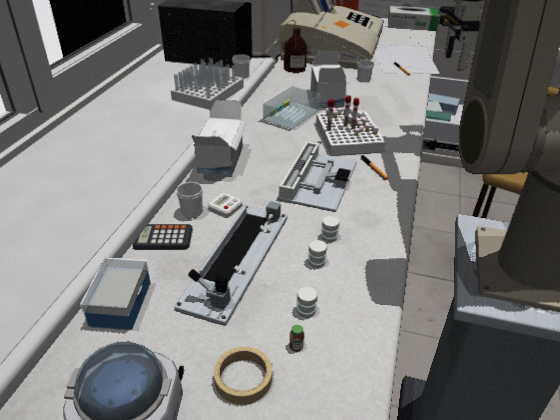

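Top view: holder around (242,182) with the tailstock at left (189,170), stand around (376,197) with its paddle at (376,240). There are three jars, at (203,246), (257,242) and (292,246), and the vial at (168,246). The side view agrees.

```bash
cat > h.py <<'E'
from plant import robot
import numpy as np, cv2
from scipy.spatial.transform import Rotation as Ro
def cam(c, st=None):
    m=robot.camera_model(c); K=np.array([[m['fx'],0,m['cx']],[0,m['fy'],m['cy']],[0,0,1.]]); d=np.array(m['dist'],float)
    if c=='wrist':
        T=np.eye(4); T[:3,:3]=Ro.from_rotvec(st['orientation']).as_matrix(); T[:3,3]=st['tool_pos']
        T=np.linalg.inv(T@np.array(m['mount'])); R,t=T[:3,:3],T[:3,3]
    else: R,t=np.array(m['R']),np.array(m['t'])
    return K,d,R,t
def snap(c,name=None):
    st=robot.read_state(); im=robot.read_camera(c)
    if name: cv2.imwrite(f'pics/{name}.png',im[:,:,::-1])
    return im,cam(c,st)
def plane(px,C,z):
    K,d,R,t=C; p=cv2.undistortPoints(np.array(px,float).reshape(-1,1,2),K,d).reshape(-1,2)
    r=np.c_[p,np.ones(len(p))]@R; o=-R.T@t
    return o+r*((z-o[2])/r[:,2])[:,None]
def proj(X,C):
    K,d,R,t=C; return cv2.projectPoints(np.array(X,float).reshape(-1,1,3),cv2.Rodrigues(R)[0],t,K,d)[0].reshape(-1,2)
def tri(px,Cs):
    A=[];b=[]
    for p,C in zip(px,Cs):
        K,d,R,t=C; u,v=cv2.undistortPoints(np.array(p,float).reshape(1,1,2),K,d).ravel()
        for r in (R[0]-u*R[2],): A.append(r); b.append(u*t[2]-t[0])
        A.append(R[1]-v*R[2]); b.append(v*t[2]-t[1])
    x,res,_,_=np.linalg.lstsq(np.array(A),np.array(b),rcond=None); return x,res
def togo(target,yawvec=None):
    """shift in tool axes to bring TCP to target (world)"""
    s=robot.read_state(); M=Ro.from_rotvec(s['orientation']).as_matrix()
    return M.T@(np.array(target)-s['tool_pos'])
E
python3 - <<'E'
from h import *
C={}
for c in ['top','side']: _,C[c]=snap(c)
for n,z in [('jar_holder',.012),('ejector_stand',.02),('rod',.03),('jar_a_center',.023),('small_vial',.024),('paddle_top',.034),('tail_knob',.068),('clamp_tip',.072)]:
    for c in ['top','side']:
        for o in robot.outline_of(c,n):
            ys,xs=np.nonzero(o['pixels'])
            if len(xs)<3: continue
            P=plane(np.c_[xs,ys],C[c],z)[:,:2]
            r=cv2.minAreaRect((P*1000).astype(np.float32))
            print(n,c,round(o['conf'],2),np.round(o['pixel']),len(xs),'cen',np.round(P.mean(0),3),'rect',np.round(r[0]),np.round(r[1]),round(r[2],1))
E
```

```text
jar_holder top 0.75 [242. 178.] 5413 cen [0.599 0.151] rect [599. 150.] [348. 113.] 86.2
jar_holder top 0.23 [203. 245.] 173 cen [0.426 0.246] rect [426. 247.] [33. 39.] 0.6
jar_holder side 0.92 [234. 265.] 6329 cen [0.6   0.171] rect [606. 134.] [389. 128.] 86.5
ejector_stand top 0.69 [373. 223.] 4766 cen [ 0.493 -0.194] rect [ 499. -198.] [250. 153.] 87.3
ejector_stand side 0.71 [300. 164.] 278 cen [ 0.556 -0.22 ] rect [ 558. -228.] [211.  21.] 87.4
ejector_stand side 0.58 [318. 181.] 3218 cen [ 0.498 -0.173] rect [ 500. -205.] [301. 162.] 87.4
rod top 0.93 [374. 200.] 518 cen [ 0.553 -0.192] rect [ 553. -197.] [212.  20.] 87.7
rod side 0.8 [300. 163.] 257 cen [ 0.553 -0.21 ] rect [ 553. -214.] [203.  19.] 86.9
jar_a_center top 0.71 [379. 225.] 754 cen [ 0.474 -0.2  ] rect [ 481. -197.] [123. 119.] 85.8
jar_a_center side 0.46 [198. 276.] 202 cen [0.643 0.245] rect [641. 247.] [20. 72.] 57.3
small_vial top 0.62 [172. 244.] 106 cen [0.423 0.331] rect [423. 331.] [26. 28.] 2.2
small_vial side 0.65 [297. 336.] 323 cen [0.422 0.331] rect [423. 330.] [25. 56.] 15.1
paddle_top top 0.81 [378. 226.] 726 cen [ 0.473 -0.194] rect [ 481. -193.] [124. 115.] 85.5
paddle_top side 0.95 [329. 174.] 486 cen [ 0.473 -0.181] rect [ 475. -176.] [127. 102.] 86.6
paddle_top side 0.38 [301. 163.] 301 cen [ 0.551 -0.197] rect [ 553. -206.] [206.  23.] 88.1
tail_knob top 0.75 [190. 179.] 273 cen [0.592 0.278] rect [601. 275.] [81. 37.] 0.7
tail_knob side 0.84 [215. 289.] 757 cen [0.585 0.301] rect [589. 291.] [ 54. 116.] 51.0
clamp_tip top 0.67 [378. 198.] 497 cen [ 0.546 -0.187] rect [ 546. -189.] [199.  19.] 86.0
clamp_tip top 0.57 [193. 162.] 40 cen [0.623 0.28 ] rect [617. 281.] [43.  7.] 2.1
clamp_tip side 0.75 [201. 280.] 212 cen [0.617 0.29 ] rect [616. 292.] [19. 68.] 58.7
```

Emit:
carry_out:
  rows:
    - [0.04,-0.028,0.002,0,0,-7]
    - [0.08,-0.057,0.004,0,0,-15]
    - [0.12,-0.085,0.007,0,0,-22]
    - [0.16,-0.114,0.009,0,0,-30]
    - [0.2,-0.142,0.011,0,0,-37]
    - [0.24,-0.17,0.013,0,0,-45]
    - [0.28,-0.2,0.016,0,0,-52]
    - [0.32,-0.228,0.018,0,0,-60]
    - [0.361,-0.256,0.02,0,0,-67]
    - [0.361,-0.256,0.02,0,0,-67]
    - [0.361,-0.256,0.02,0,0,-67]
    - [0.361,-0.256,0.02,0,0,-67]
  jaw: 255
  force: 20

```text
t: 2.55
tool_pos: [0.4573, -0.1987, 0.1987]
orientation: [2.276, 2.165, -0.0]
force: [-0.3, 0.5, 0.9]
opening: -0.0002
gripper_force: 0.0
```

```bash
python3 - <<'E'
from h import *
s=robot.read_state();print(s['t'],s['tool_pos'],s['orientation'],s['force'])
im,C=snap('wrist','w1')
for n,z in [('ejector_stand',.041),('rod',.035),('paddle_top',.034)]:
    for o in robot.outline_of('wrist',n):
        ys,xs=np.nonzero(o['pixels'])
        P=plane(np.c_[xs,ys],C,z)[:,:2]
        r=cv2.minAreaRect((P*1000).astype(np.float32))
        print(n,round(o['conf'],2),np.round(o['pixel']),len(xs),'cen',np.round(P.mean(0),3),'rect',np.round(r[0]),np.round(r[1]),round(r[2],1))
E
```

```text
2.55 [ 0.45728533 -0.19869321  0.19870012] [ 2.27609174e+00  2.16522630e+00 -4.85520086e-04] [-0.29214615  0.47903278  0.86969865]
ejector_stand 0.57 [313. 172.] 20777 cen [ 0.497 -0.176] rect [ 499. -194.] [222. 148.] 87.1
rod 0.79 [360. 187.] 2647 cen [ 0.552 -0.193] rect [ 552. -203.] [210.  20.] 87.8
paddle_top 0.7 [294. 195.] 3632 cen [ 0.473 -0.196] rect [ 492. -198.] [122. 142.] 86.7
```

View pics/w1.png

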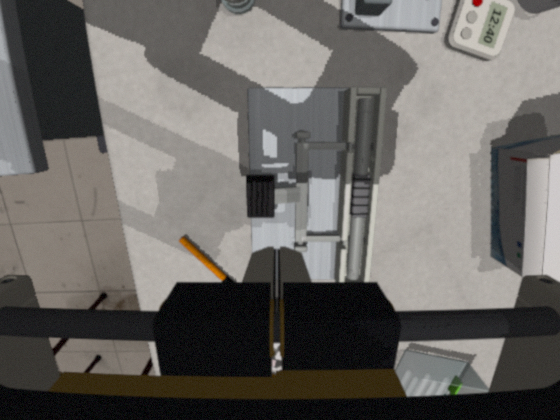

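Wrist view: paddle at (261,197), sleeve around (360,197), rod from (368,93) downwards to about (355,280).

```bash
python3 - <<'E'
from h import *
im,C=snap('wrist')
Z=lambda p,z:print(p,np.round(plane([p],C,z)[0],4))
Z((261,197),.034);Z((247,176),.034);Z((274,217),.034);Z((360,197),.039);Z((368,93),.035)
P=plane([(261,197)],C,.034)[0];print(togo([P[0],P[1],.044]))
cv2.imwrite('pics/c1.png',cv2.resize(im[80:290,230:410,::-1],None,fx=2.8,fy=2.8,interpolation=cv2.INTER_CUBIC))
E
```

```text
(261, 197) [ 0.4408 -0.1983  0.034 ]
(247, 176) [ 0.4267 -0.1735  0.034 ]
(274, 217) [ 0.4543 -0.2228  0.034 ]
(360, 197) [ 0.5523 -0.2025  0.039 ]
(368, 93) [ 0.5592 -0.0919  0.035 ]
[-0.00086666 -0.01678273  0.15471971]
```

View pics/c1.png

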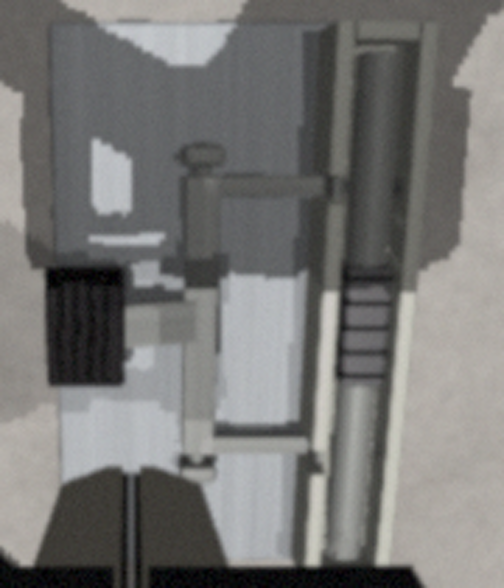

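Emit:
carry_out:
  rows:
    - [0,-0.009,0.04,0,0,0]
    - [0,-0.017,0.085,0,0,0]
    - [0,-0.017,0.125,0,0,0]
    - [0,-0.017,0.15,0,0,0]
    - [0,-0.017,0.16,0,0,0]
    - [0,-0.017,0.165,0,0,0]
    - [0,-0.017,0.169,0,0,0]
    - [0,-0.017,0.173,0,0,0]
    - [0,-0.017,0.176,0,0,0]
    - [0,-0.017,0.178,0,0,0]
    - [0,-0.017,0.179,0,0,0]
    - [0,-0.017,0.179,0,0,0]

```text
t: 4.3
tool_pos: [0.4398, -0.1972, 0.0224]
orientation: [-2.272, -2.167, 0.004]
force: [-20.7, 5.1, 29.1]
opening: 0.0002
gripper_force: 16.5
```

Emit:
carry_out:
  rows:
    - [0,0,-0.01,0,0,0]
    - [0,0,-0.05,0,0,0]
    - [0,0,-0.1,0,0,0]
    - [0,0.03,-0.14,0,0,0]
    - [0,0.07,-0.14,0,0,0]
    - [-0.01,0.11,-0.14,0,0,0]
    - [-0.01,0.11,-0.14,0,0,0]
    - [-0.01,0.11,-0.14,0,0,0]
  jaw: 0

```text
t: 5.3
tool_pos: [0.5502, -0.212, 0.1601]
orientation: [2.273, 2.168, 0.0]
force: [-1.2, 0.3, -0.2]
opening: 0.0759
gripper_force: 0.0
```

```bash
python3 - <<'E'
from h import *
s=robot.read_state();print(s['tool_pos'],s['orientation'],s['force'])
im,C=snap('wrist')
cv2.imwrite('pics/w2.png',cv2.resize(im[60:340,120:480,::-1],None,fx=2.1,fy=2.1))
for o in robot.outline_of('wrist','rod'):
        ys,xs=np.nonzero(o['pixels'])
        P=plane(np.c_[xs,ys],C,.055)[:,:2]
        r=cv2.minAreaRect((P*1000).astype(np.float32))
        print(round(o['conf'],2),np.round(o['pixel']),len(xs),'cen',np.round(P.mean(0),3),'rect',np.round(r[0]),np.round(r[1]),round(r[2],1))
E
```

```text
[ 0.55020297 -0.21202742  0.16013954] [2.27333034e+00 2.16786826e+00 1.41468740e-04] [-1.18819168  0.30103204 -0.2214993 ]
0.56 [272. 188.] 4054 cen [ 0.549 -0.19 ] rect [ 548. -202.] [209.  23.] 87.8
0.44 [313.   1.] 923 cen [ 0.588 -0.039] rect [585. -40.] [ 7. 91.] 87.9
```

View pics/w2.png

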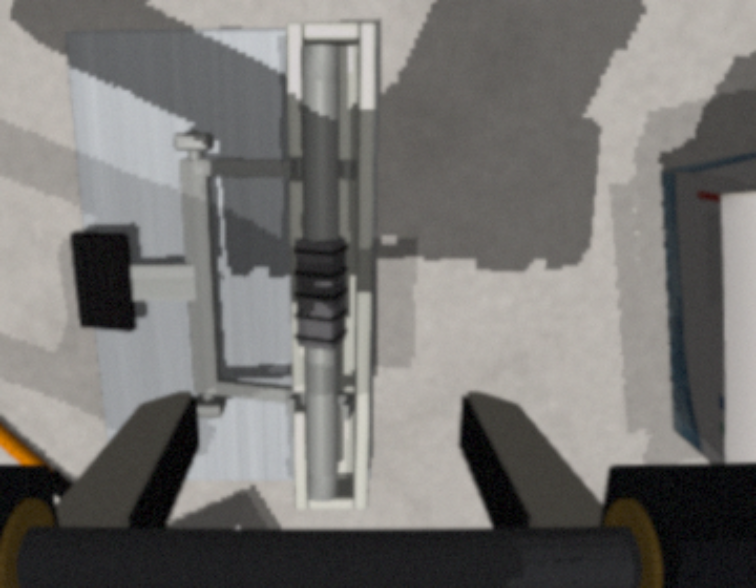

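Crop shows the rod raised, lying in front of the pocket walls: sleeve centre (321,291), ends (320,42) and (322,498).

```bash
python3 - <<'E'
from h import *
im,C=snap('wrist')
f=lambda x,y:(120+x/2.1,60+y/2.1)
P=plane([f(321,291),f(320,42),f(322,498)],C,.055);print(P.round(4))
c=P[0].copy(); c[2]=.0435; print(togo(c), np.degrees(np.arctan2(*(P[1]-P[2])[[1,0]])))
E
```

```text
[[ 0.5479 -0.1999  0.055 ]
 [ 0.5527 -0.0965  0.055 ]
 [ 0.5431 -0.3051  0.055 ]]
[ 0.01201609 -0.00254884  0.11684858] 87.37032737003133
```

Emit:
carry_out:
  rows:
    - [0.006,-0.001,0.03,0,0,0]
    - [0.011,-0.0025,0.06,0,0,0]
    - [0.011,-0.0025,0.085,0,0,0]
    - [0.011,-0.0025,0.105,0,0,0]
    - [0.011,-0.0025,0.116,0,0,0]
    - [0.011,-0.0025,0.1165,0,0,0]
    - [0.011,-0.0025,0.1165,0,0,0]
  jaw: 130

```text
t: 6.32
tool_pos: [0.549, -0.2013, 0.0442]
orientation: [2.273, 2.167, 0.001]
force: [-0.8, 0.2, 0.8]
opening: 0.0459
gripper_force: 0.0
```

Emit:
carry_out:
  rows:
    - [0,0,0,0,0,0]
    - [0,0,0,0,0,0]
    - [0,0,0,0,0,0]
    - [0,0,0,0,0,0]
    - [0,0,0,0,0,0]
  jaw: 255
  force: 35

```text
t: 6.95
tool_pos: [0.5484, -0.201, 0.0433]
orientation: [2.274, 2.168, 0.0]
force: [-0.7, 0.2, 1.6]
opening: 0.0186
gripper_force: 33.2
```

Emit:
carry_out:
  rows:
    - [0,0,-0.03,0,0,0]
    - [0,0,-0.07,0,0,0]
    - [0.01,0,-0.12,0,0,0]
    - [0.05,-0.01,-0.16,0,0,0]
    - [0.1,-0.03,-0.167,0,0,0]
    - [0.15,-0.05,-0.167,0,0,0]
    - [0.2,-0.061,-0.167,0,0,0]
    - [0.24,-0.061,-0.167,0,0,0]
    - [0.268,-0.061,-0.167,0,0,0]
    - [0.268,-0.061,-0.167,0,0,0]
    - [0.268,-0.061,-0.167,0,0,0]

```text
t: 8.32
tool_pos: [0.5, 0.0692, 0.2099]
orientation: [2.273, 2.168, -0.001]
force: [-0.1, 0.4, -1.5]
opening: 0.0188
gripper_force: 33.0
```

```bash
python3 - <<'E'
from h import *
s=robot.read_state();print(s['tool_pos'],s['orientation'],s['force'],s['opening'])
im,C=snap('wrist','w3')
for n,z in [('jar_holder',.012),('rod',.21),('tail_knob',.081),('clamp_tip',.072)]:
    for o in robot.outline_of('wrist',n):
        ys,xs=np.nonzero(o['pixels'])
        P=plane(np.c_[xs,ys],C,z)[:,:2]
        r=cv2.minAreaRect((P*1000).astype(np.float32))
        print(n,round(o['conf'],2),np.round(o['pixel']),len(xs),'cen',np.round(P.mean(0),3),'rect',np.round(r[0]),np.round(r[1]),round(r[2],1))
E
```

```text
[0.50001112 0.06915997 0.20988246] [ 2.27341710e+00  2.16818223e+00 -9.83704647e-04] [-0.05699647  0.37037668 -1.4549528 ] 0.018776407077620558
jar_holder 0.72 [254. 365.] 250 cen [ 0.456 -0.205] rect [ 484. -194.] [94. 37.] 15.6
jar_holder 0.62 [354. 120.] 23216 cen [0.599 0.141] rect [599. 124.] [310. 110.] 86.3
rod 0.83 [278. 212.] 8233 cen [0.503 0.096] rect [501.  76.] [197.  22.] 86.0
tail_knob 0.53 [345.   2.] 243 cen [0.569 0.248] rect [569. 245.] [14. 24.] 88.5
clamp_tip 0.31 [257. 366.] 279 cen [ 0.468 -0.145] rect [ 488. -136.] [83. 32.] 18.0
```

View pics/w3.png

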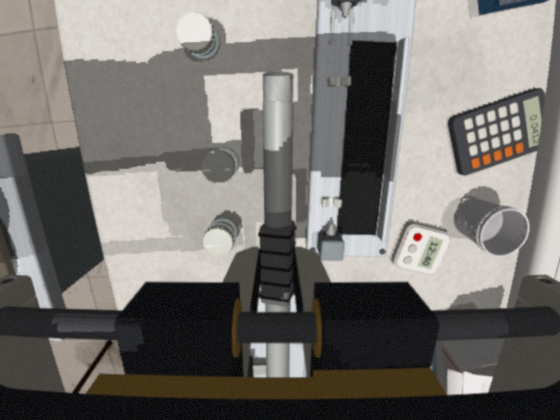

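Wrist view: V rests at (341,81) and (332,203), headstock at (331,245), mat corners (352,41),(397,41),(343,236),(384,236). The held rod's far end is at (277,77).

```bash
python3 - <<'E'
from h import *
im,C=snap('wrist')
cv2.imwrite('pics/c3.png',cv2.resize(im[0:270,250:430,::-1],None,fx=2.2,fy=2.2,interpolation=cv2.INTER_CUBIC))
P=plane([(341,81),(332,203)],C,.022);print(P.round(4),np.linalg.norm(P[0]-P[1]),P.mean(0))
print(np.degrees(np.arctan2(*(P[0]-P[1])[[1,0]])))
Q=plane([(352,41),(397,41),(343,236),(384,236)],C,.012);print(Q.round(4),Q.mean(0))
print('rod end',plane([(277,77)],C,.2215).round(4))
E
```

```text
[[0.5785 0.1912 0.022 ]
 [0.5684 0.0517 0.022 ]] 0.13984848588363955 [0.57346873 0.12146498 0.022     ]
85.85058746375067
[[0.5929 0.2342 0.012 ]
 [0.6437 0.2329 0.012 ]
 [0.5848 0.0038 0.012 ]
 [0.639  0.0011 0.012 ]] [0.61510649 0.11798781 0.012     ]
rod end [[0.5062 0.1698 0.2215]]
```

View pics/c3.png

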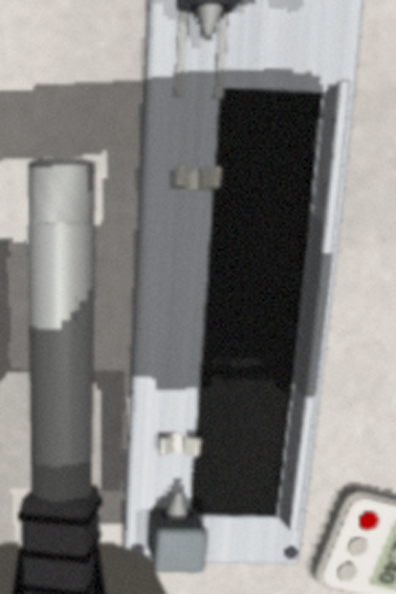

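```bash
python3 - <<'E'
from h import *
im,C=snap('wrist')
f=lambda x,y:(250+x/2.2,y/2.2)
R=plane([f(195,178),f(179,443)],C,.022); T=plane([f(207,36),f(178,482)],C,.028)
print(R.round(4),R.mean(0).round(4),T.round(4),np.linalg.norm(T[0]-T[1]))
u=(T[0]-T[1])/np.linalg.norm(T[0]-T[1]);print('home from tips',(T[1]+u*.095).round(4),np.degrees(np.arctan2(u[1],u[0])))
u2=(R[0]-R[1])/np.linalg.norm(R[0]-R[1]);print(np.degrees(np.arctan2(u2[1],u2[0])))
E
```

```text
[[0.5759 0.1915 0.022 ]
 [0.5676 0.054  0.022 ]] [0.5718 0.1227 0.022 ] [[0.5807 0.2548 0.028 ]
 [0.5661 0.0331 0.028 ]] 0.2221441155228111
home from tips [0.5723 0.1279 0.028 ] 86.22916163086911
86.56315348280182
```

Emit:
carry_out:
  rows:
    - [0.03,0,0,0,0,0]
    - [0.06,0,0,0,0,0]
    - [0.06,0,0,0,0,0]
    - [0.06,0,0,0,0,0]

```text
t: 9.18
tool_pos: [0.503, 0.1291, 0.2101]
orientation: [2.273, 2.168, -0.001]
force: [0.2, 0.5, -1.4]
opening: 0.0186
gripper_force: 33.0
```

```bash
python3 - <<'E'
from h import *
im,C=snap('wrist')
H=lambda x,y,z,h=(.5725,.1245,np.radians(-3.6)):np.array([h[0]+np.cos(h[2])*(x+.03)-np.sin(h[2])*y,h[1]+np.sin(h[2])*(x+.03)+np.cos(h[2])*y,z])
im=im.copy()
big=cv2.resize(im[0:290,280:440,::-1],None,fx=2,fy=2,interpolation=cv2.INTER_CUBIC)
for p in [(-.03,-.095,.028),(-.03,.141,.028),(-.03,.07,.024),(-.03,-.07,.024),(-.016,-.109,.049),(-.044,-.109,.049),(.033,.115,.034),(.033,-.115,.034),(-.057,.2,.012),(-.057,-.146,.012)]:
    q=(proj([H(*p)],C)[0]-[280,0])*2
    cv2.drawMarker(big,tuple(int(v) for v in q),(0,0,255),0,8,1)
cv2.imwrite('pics/c4.png',big)
E
```

```text
(no output)
```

View pics/c4.png

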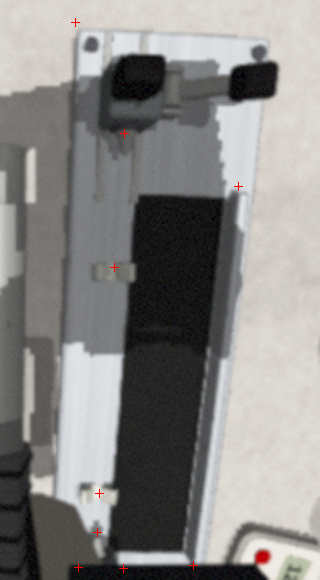

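Emit:
carry_out:
  rows:
    - [0.003,0.03,0,0,0,1]
    - [0.008,0.06,0.02,0,0,1]
    - [0.014,0.07,0.06,0,0,1]
    - [0.014,0.07,0.1,0,0,1]
    - [0.014,0.07,0.13,0,0,1]
    - [0.014,0.07,0.15,0,0,1]
    - [0.014,0.07,0.15,0,0,1]
    - [0.014,0.07,0.15,0,0,1]

```text
t: 10.22
tool_pos: [0.5747, 0.1402, 0.0617]
orientation: [2.292, 2.147, 0.003]
force: [-0.1, 1.2, -0.8]
opening: 0.0187
gripper_force: 33.0
```

```bash
python3 - <<'E'
from h import *
s=robot.read_state();print(s['tool_pos'],s['force'],togo([.5736,.140,.024]))
im,C=snap('side');im2,C2=snap('wrist')
a=cv2.resize(im[190:330,160:310,::-1],None,fx=4,fy=4,interpolation=cv2.INTER_CUBIC)
b=cv2.resize(im2[0:280,200:300,::-1],None,fx=2,fy=2)
cv2.imwrite('pics/c5.png',np.hstack([a,b]))
E
```

```text
[0.57471033 0.14016234 0.06174249] [-0.05525501  1.20170684 -0.75265056] [-0.00025225 -0.00118142  0.03773983]
```

View pics/c5.png

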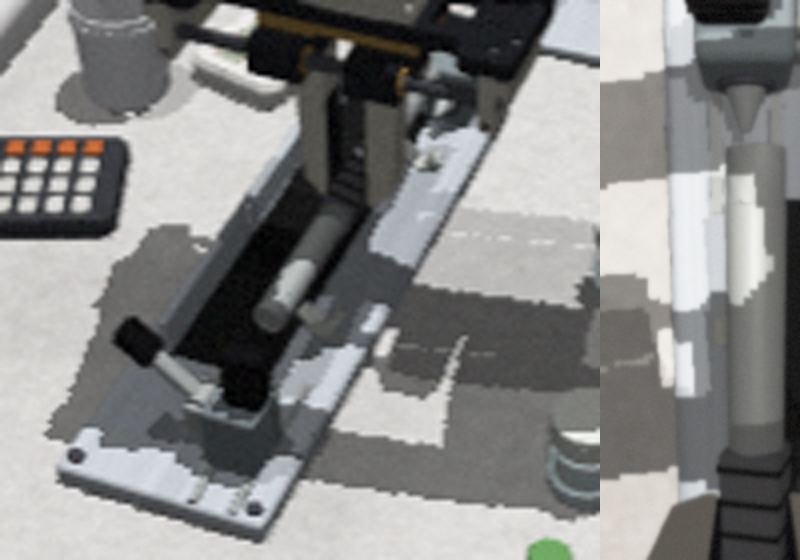

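```bash
python3 - <<'E'
from h import *
im,C=snap('wrist')
f=lambda x,y:(200+(x-600)/2,y/2)
print('tip',plane([f(741,130)],C,.028),'rod end',plane([f(755,146),f(753,425)],C,.0735))
E
```

```text
tip [[0.57964386 0.255067   0.028     ]] rod end [[0.58293662 0.2430669  0.0735    ]
 [0.57795045 0.17309001 0.0735    ]]
```

Emit:
carry_out:
  rows:
    - [0,-0.0025,0.01,0,0,0]
    - [0,-0.0025,0.02,0,0,0]
    - [0,-0.0025,0.028,0,0,0]
    - [0,-0.0025,0.034,0,0,0]
    - [0,-0.0025,0.037,0,0,0]
    - [0,-0.0025,0.037,0,0,0]
    - [0,-0.0025,0.037,0,0,0]

```text
t: 11.25
tool_pos: [0.572, 0.1404, 0.025]
orientation: [2.292, 2.147, 0.002]
force: [-6.3, -1.4, 13.7]
opening: 0.0186
gripper_force: 34.0
```

Emit:
carry_out:
  rows:
    - [0,-0.001,0,0,0,0]
    - [0,-0.001,0,0,0,0]
    - [0,-0.001,0,0,0,0]
    - [0,-0.001,0,0,0,0]
  jaw: 130

```text
t: 11.75
tool_pos: [0.5699, 0.1405, 0.0228]
orientation: [-2.292, -2.148, 0.001]
force: [-0.6, 0.4, -0.0]
opening: 0.0454
gripper_force: 0.0
```

Emit:
carry_out:
  rows:
    - [0,0,-0.04,0,0,0]
    - [0,0,-0.09,0,0,0]
    - [0,0,-0.14,0,0,0]
    - [0.02,-0.02,-0.16,0,0,0]
    - [0.04,-0.04,-0.16,0,0,0]
    - [0.04,-0.04,-0.16,0,0,0]
    - [0.04,-0.04,-0.16,0,0,0]

```text
t: 12.62
tool_pos: [0.5329, 0.1826, 0.1828]
orientation: [2.292, 2.148, -0.001]
force: [0.7, -0.3, 0.5]
opening: 0.0454
gripper_force: 0.0
```

```bash
python3 - <<'E'
from h import *
s=robot.read_state();print(s['tool_pos'],s['orientation'],s['force'])
im,C=snap('wrist')
cv2.imwrite('pics/c6.png',cv2.resize(im[0:330,200:440,::-1],None,fx=1.8,fy=1.8,interpolation=cv2.INTER_CUBIC))
E
```

```text
[0.5328666  0.18264785 0.18278643] [ 2.29211137e+00  2.14820479e+00 -7.52856731e-04] [ 0.69586301 -0.31407234  0.47495822]
```

View pics/c6.png

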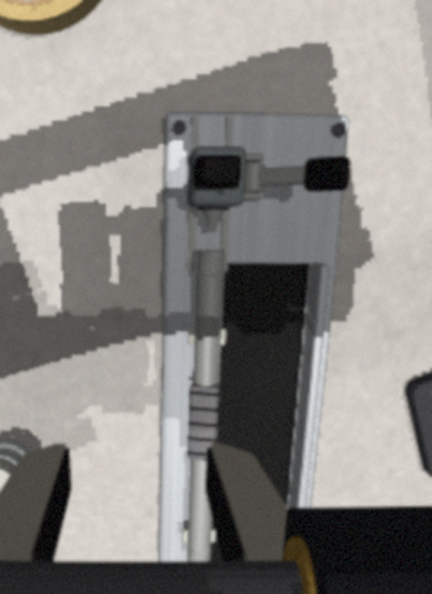

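```bash
python3 - <<'E'
from h import *
im,C=snap('wrist')
f=lambda x,y:(200+x/1.8,y/1.8)
k=plane([f(218,170)],C,.081)[0];c=plane([f(327,173)],C,.072)[0];t=plane([f(211,236)],C,.028)[0];r=plane([f(210,252)],C,.03)[0]
print(k,c,t,r); print(togo([k[0],k[1],.058]))
E
```

```text
[0.57814122 0.28327947 0.081     ] [0.63286251 0.27980649 0.072     ] [0.58077423 0.25167685 0.028     ] [0.57966296 0.2427505  0.03      ]
[0.10377606 0.03845962 0.12457393]
```

Emit:
carry_out:
  rows:
    - [0.015,0.006,0,0,0,10]
    - [0.03,0.012,0,0,0,20]
    - [0.045,0.018,0,0,0,30]
    - [0.06,0.024,0,0,0,40]
    - [0.075,0.03,0,0,0,50]
    - [0.09,0.036,0,0,0,60]
    - [0.103,0.0405,0,0,0,70]
    - [0.103,0.0405,0,0,0,80]
    - [0.103,0.0405,0.02,0,0,90]
    - [0.103,0.0405,0.05,0,0,90]
    - [0.103,0.0405,0.07,0,0,90]
    - [0.103,0.0405,0.07,0,0,90]

```text
t: 14.22
tool_pos: [0.5786, 0.2821, 0.1105]
orientation: [3.138, -0.103, -0.007]
force: [-0.6, 0.4, 0.7]
opening: 0.046
gripper_force: 0.0
```

```bash
python3 - <<'E'
from h import *
s=robot.read_state();print(s['tool_pos'],s['orientation'],s['q'])
im,C=snap('wrist');im2,_=snap('side')
a=cv2.resize(im[150:420,180:380,::-1],None,fx=2,fy=2)
b=cv2.resize(im2[220:340,160:260,::-1],None,fx=4,fy=4)
cv2.imwrite('pics/c7.png',np.hstack([a,cv2.copyMakeBorder(b,0,60,0,0,0)]))
E
```

```text
[0.57858775 0.28210867 0.11046619] [ 3.1380361  -0.10271214 -0.00656925] [ 3.74075040e-01  3.21409183e-01  1.46843033e+00 -6.23594967e-05
  1.35633583e+00  2.01032411e+00]
```

View pics/c7.png

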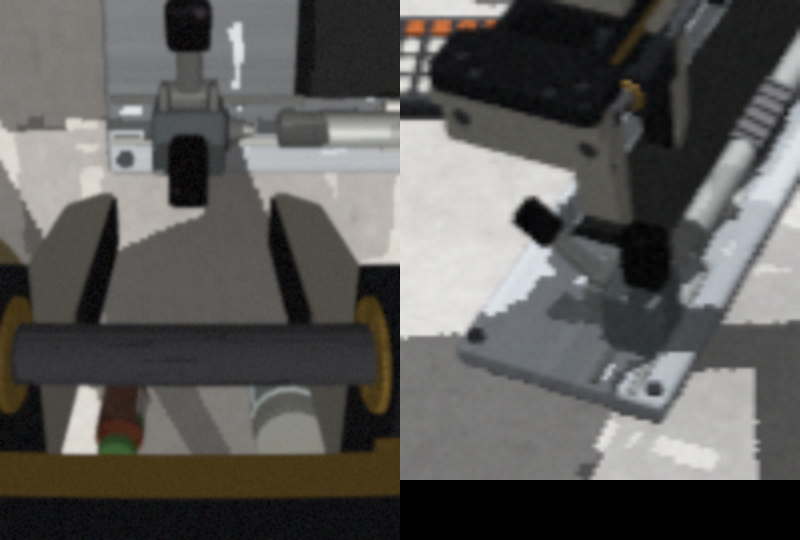

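The knob lies between the open fingers and the rod end faces the cone. I'll go down and grip the knob.

Emit:
carry_out:
  rows:
    - [0,0,0.025,0,0,0]
    - [0,0,0.045,0,0,0]
    - [0,0,0.052,0,0,0]
    - [0,0,0.052,0,0,0]

```text
t: 14.82
tool_pos: [0.5796, 0.2831, 0.0608]
orientation: [3.14, -0.102, -0.001]
force: [0.1, -0.0, 0.3]
opening: 0.0455
gripper_force: 0.0
```

Emit:
carry_out:
  rows:
    - [0,0,0,0,0,0]
    - [0,0,0,0,0,0]
    - [0,0,0,0,0,0]
    - [0,0,0,0,0,0]
    - [0,0,0,0,0,0]
  jaw: 255
  force: 20

```text
t: 15.45
tool_pos: [0.5801, 0.2834, 0.0616]
orientation: [-3.14, 0.102, -0.001]
force: [-0.6, -0.0, 2.5]
opening: 0.014
gripper_force: 20.0
```

Emit:
carry_out:
  rows:
    - [0,0.005,0,0,0,0]
    - [0,0.01,0,0,0,0]
    - [0,0.015,0,0,0,0]
    - [0,0.019,0,0,0,0]
    - [0,0.023,0,0,0,0]
    - [0,0.026,0,0,0,0]
    - [0,0.029,0,0,0,0]
    - [0,0.032,0,0,0,0]
    - [0,0.034,0,0,0,0]
    - [0,0.034,0,0,0,0]

```text
t: 16.7
tool_pos: [0.5778, 0.249, 0.0615]
orientation: [-3.14, 0.103, -0.001]
force: [-1.8, 2.5, 6.5]
opening: 0.0138
gripper_force: 20.0
```

Emit:
carry_out:
  rows:
    - [0,0.002,0,0,0,0]
    - [0,0.004,0,0,0,0]
    - [0,0.006,0,0,0,0]
    - [0,0.008,0,0,0,0]
    - [0,0.008,0,0,0,0]

```text
t: 17.32
tool_pos: [0.5774, 0.2433, 0.0615]
orientation: [-3.136, 0.101, -0.002]
force: [1.0, 11.8, 1.8]
opening: 0.0137
gripper_force: 20.0
```

Emit:
carry_out:
  rows:
    - [0,0.001,0,0,0,0]
    - [0,0.002,0,0,0,0]
    - [0,0.003,0,0,0,0]
    - [0,0.003,0,0,0,0]

```text
t: 17.82
tool_pos: [0.5774, 0.2426, 0.0616]
orientation: [-3.133, 0.1, -0.003]
force: [3.6, 22.6, -0.8]
opening: 0.0139
gripper_force: 20.0
```

```bash
python3 - <<'E'
from h import *
im2,_=snap('side');im,_=snap('wrist')
b=cv2.resize(im2[190:330,160:300,::-1],None,fx=4,fy=4)
a=cv2.resize(im[170:280,200:480,::-1],None,fx=2,fy=2)
cv2.imwrite('pics/c8.png',np.vstack([b[:370],a]))
E
```

```text
(no output)
```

View pics/c8.png

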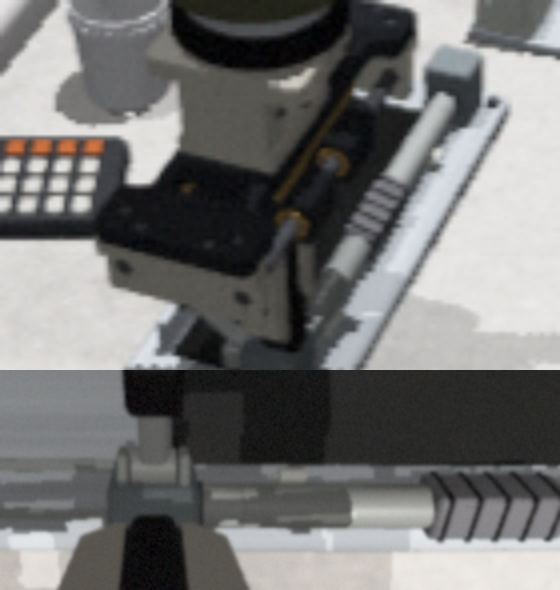

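Emit:
carry_out:
  rows:
    - [0,-0.003,0,0,0,0]
    - [0,-0.003,0,0,0,0]
    - [0,-0.003,0,0,0,0]
    - [0,-0.003,-0.02,0,0,0]
    - [0,-0.003,-0.05,0,0,0]
    - [0,-0.003,-0.08,0,0,0]
    - [-0.02,-0.003,-0.1,0,0,0]
    - [-0.02,-0.003,-0.1,0,0,0]
    - [-0.02,-0.003,-0.1,0,0,0]
  jaw: 150

```text
t: 19.05
tool_pos: [0.5574, 0.2423, 0.1612]
orientation: [3.14, -0.102, 0.001]
force: [-0.4, 0.0, -0.3]
opening: 0.0384
gripper_force: 0.0
```

```bash
python3 - <<'E'
from h import *
s=robot.read_state();print(s['tool_pos'],s['force'])
im,C=snap('wrist')
a=cv2.resize(im[90:300,150:430,::-1],None,fx=2.5,fy=2.5)
cv2.imwrite('pics/c9.png',a)
for o in robot.outline_of('wrist','clamp_tip'):
    print(o['conf'],o['pixel'],plane([o['pixel']],C,.068))
E
```

```text
[0.55744326 0.24229999 0.16121121] [-0.36423361  0.0068234  -0.2997572 ]
0.6 [272.5, 138.8] [[0.62563343 0.24078272 0.068     ]]
```

View pics/c9.png

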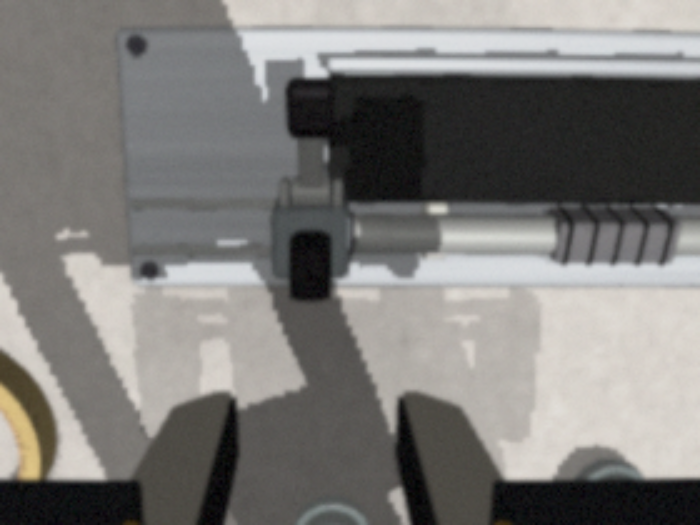

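Emit:
carry_out:
  rows:
    - [0.03,-0.001,0,0,0,0]
    - [0.06,-0.001,0,0,0,0]
    - [0.073,-0.001,0.03,0,0,0]
    - [0.073,-0.001,0.06,0,0,0]
    - [0.073,-0.001,0.08,0,0,0]
    - [0.073,-0.001,0.09,0,0,0]
    - [0.076,-0.001,0.096,0,0,0]
    - [0.079,-0.001,0.102,0,0,0]
    - [0.082,-0.001,0.108,0,0,0]
    - [0.084,-0.001,0.113,0,0,0]
    - [0.085,-0.001,0.117,0,0,0]
    - [0.085,-0.001,0.119,0,0,0]
  jaw: 255

```text
t: 20.65
tool_pos: [0.6421, 0.2385, 0.0454]
orientation: [-3.139, 0.102, 0.0]
force: [-16.9, -3.2, 30.7]
opening: 0.0006
gripper_force: 15.2
```

Emit:
carry_out:
  rows:
    - [0,0,0.001,0,0,0]
    - [0,0,0.002,0,0,0]

```text
t: 20.9
tool_pos: [0.6422, 0.2387, 0.0451]
orientation: [-3.139, 0.101, -0.001]
force: [-20.9, -4.7, 35.8]
opening: 0.0003
gripper_force: 18.3
```

Emit:
carry_out:
  rows:
    - [0,0,-0.03,0,0,0]
    - [0,0,-0.09,0,0,0]
    - [-0.02,0,-0.14,0,0,0]
    - [-0.07,0.02,-0.16,0,0,0]
    - [-0.12,0.04,-0.16,0,0,0]
    - [-0.17,0.06,-0.16,0,0,0]
    - [-0.215,0.085,-0.16,0,0,0]
    - [-0.255,0.106,-0.16,0,0,0]
    - [-0.255,0.106,-0.16,0,0,0]
    - [-0.255,0.106,-0.16,0,0,0]
  jaw: 60

```text
t: 22.15
tool_pos: [0.3816, 0.149, 0.2008]
orientation: [-3.139, 0.103, -0.003]
force: [-0.3, -0.2, 0.5]
opening: 0.071
gripper_force: 0.0
```

```bash
cat >> h.py <<'E'
def jars(im,C):
    out=[]
    for o in robot.outline_of('wrist','jar_a_center'):
        ys,xs=np.nonzero(o['pixels']); (c,r,a)=cv2.minAreaRect(np.c_[xs,ys].astype(np.float32))
        out.append((round(o['conf'],2),np.round(o['pixel']),len(xs),plane([o['pixel']],C,.04)[0][:2].round(3)))
    return out
E
python3 - <<'E'
from h import *
s=robot.read_state();print(s['tool_pos'],s['orientation'])
im,C=snap('wrist','w10')
for j in jars(im,C): print(*j)
snap('top','t10');C=cam('top')
for o in robot.outline_of('top','jar_a_center'): print('top',o['conf'],o['pixel'],plane([o['pixel']],C,.03)[0])
E
```

```text
[0.38158895 0.14901976 0.20077618] [-3.13923853  0.10260522 -0.00344324]
```

View pics/w10.png

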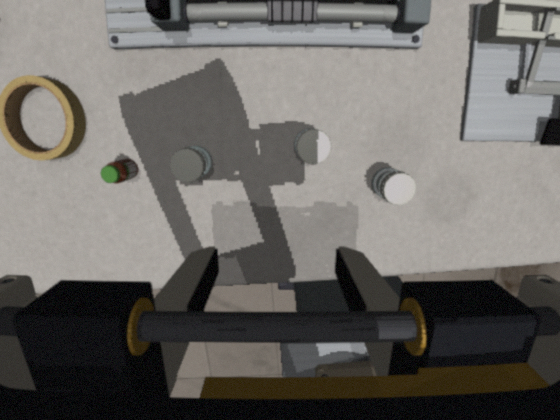

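Wrist view: three jar caps at (186,165), (315,146) and (398,187); the vial at (113,172) hasn't been touched. My picture budget is used up, so from here I'll check with numbers only.

```bash
python3 - <<'E'
from h import *
im,C=snap('wrist')
g=cv2.cvtColor(im,cv2.COLOR_RGB2GRAY)
for p in [(186,165),(315,146),(398,187)]:
    x,y=p; c=cv2.HoughCircles(cv2.medianBlur(g[y-35:y+35,x-35:x+35],3),cv2.HOUGH_GRADIENT,1,20,param1=80,param2=10,minRadius=12,maxRadius=20)
    q=None if c is None else c[0,0]+[x-35,y-35,0]
    print(p,plane([p],C,.046)[0].round(4),q, None if q is None else plane([q[:2]],C,.046)[0].round(4))
print('vial',plane([(113,172)],C,.045))
Cc=cam('wrist',{'tool_pos':[.5574,.2423,.1612],'orientation':[3.14,-.102,.001]})
f=lambda x,y:(150+x/2.5,90+y/2.5)
h=np.array([.5715,.1225]);ux=np.array([.998,-.065]);uy=np.array([.065,.998])
for n,p,z in [('mat far',f(340,77),.012),('mat far2',f(690,80),.012),('mat near',f(430,200),.012),('sleeve far',f(615,205),.037),('sleeve near',f(617,262),.037),('fence top inner?',f(600,75),.034)]:
    P=plane([p],Cc,z)[0][:2]-h; print(n,'holder x,y',(P@ux-.03).round(4),(P@uy).round(4))
E
```

```text
(186, 165) [0.4258 0.2432 0.046 ] [185.5        167.5         18.29999924] [0.4231 0.2441 0.046 ]
(315, 146) [0.4366 0.1044 0.046 ] [312.5        145.5         17.20000076] [0.4373 0.107  0.046 ]
(398, 187) [0.387 0.014 0.046] [400.5        188.5         15.80000019] [0.3852 0.0111 0.046 ]
vial [[0.42393919 0.3259258  0.045     ]]
mat far holder x,y 0.0317 0.1086
mat far2 holder x,y 0.0321 -0.0359
mat near holder x,y -0.0184 0.07
sleeve far holder x,y -0.0162 0.0004
sleeve near holder x,y -0.0393 -0.0029
fence top inner? holder x,y 0.033 0.0102
```

Emit:
carry_out:
  rows:
    - [0.012,-0.032,0,0,0,0]
    - [0.024,-0.065,0,0,0,0]
    - [0.0365,-0.097,0.01,0,0,0]
    - [0.0365,-0.097,0.05,0,0,0]
    - [0.0365,-0.097,0.1,0,0,0]
    - [0.0365,-0.097,0.14,0,0,0]
    - [0.0365,-0.097,0.17,0,0,0]
    - [0.0365,-0.097,0.184,0,0,0]
    - [0.0365,-0.097,0.184,0,0,0]

```text
t: 23.52
tool_pos: [0.4229, 0.243, 0.0153]
orientation: [3.139, -0.102, -0.003]
force: [0.3, -0.3, 0.8]
opening: 0.0711
gripper_force: 0.0
```

Emit:
carry_out:
  rows:
    - [0,0,0,0,0,0]
    - [0,0,0,0,0,0]
    - [0,0,0,0,0,0]
    - [0,0,0,0,0,0]
    - [0,0,0,0,0,0]
  jaw: 255
  force: 15

```text
t: 24.15
tool_pos: [0.4238, 0.2434, 0.0167]
orientation: [-3.14, 0.102, -0.001]
force: [-1.5, -0.2, 4.4]
opening: 0.0376
gripper_force: 15.0
```

Emit:
carry_out:
  rows:
    - [0,0,-0.03,0,0,0]
    - [0,0,-0.08,0,0,0]
    - [0.03,0.008,-0.105,0,0,0]
    - [0.08,0.02,-0.105,0,0,0]
    - [0.13,0.033,-0.105,0,0,0]
    - [0.17,0.042,-0.105,0,0,0]
    - [0.192,0.046,-0.1,0,0,0]
    - [0.192,0.046,-0.07,0,0,0]
    - [0.192,0.046,-0.045,0,0,0]
    - [0.192,0.046,-0.025,0,0,0]
    - [0.192,0.046,-0.016,0,0,0]
    - [0.192,0.046,-0.0125,0,0,0]

```text
t: 25.65
tool_pos: [0.6116, 0.1848, 0.0287]
orientation: [3.14, -0.102, -0.002]
force: [-9.8, -2.7, 14.7]
opening: 0.0377
gripper_force: 15.0
```

Emit:
carry_out:
  rows:
    - [0,0,0,0,0,0]
    - [0,0,0,0,0,0]

```text
t: 25.9
tool_pos: [0.6129, 0.1851, 0.0297]
orientation: [-3.139, 0.102, -0.003]
force: [-0.5, -0.4, -1.1]
opening: 0.0373
gripper_force: 15.0
```

Emit:
carry_out:
  rows:
    - [0,0,0.001,0,0,0]
    - [0,0,0.001,0,0,0]
    - [0,0,0.001,0,0,0]
    - [0,0,-0.02,0,0,0]
    - [0,0,-0.05,0,0,0]
    - [0,0,-0.1,0,0,0]
    - [-0.05,0.01,-0.16,0,0,0]
    - [-0.1,0.02,-0.17,0,0,0]
    - [-0.15,0.04,-0.17,0,0,0]
    - [-0.2,0.05,-0.17,0,0,0]
    - [-0.24,0.06,-0.17,0,0,0]
    - [-0.24,0.06,-0.17,0,0,0]
  jaw: 112

```text
t: 27.4
tool_pos: [0.3674, 0.1405, 0.2003]
orientation: [-3.139, 0.101, -0.005]
force: [0.4, -0.5, 0.7]
opening: 0.0522
gripper_force: 0.0
```

```bash
cat >> h.py <<'E'
def caps(seeds):
    im,C=snap('wrist'); g=cv2.medianBlur(cv2.cvtColor(im,cv2.COLOR_RGB2GRAY),3)
    for s in seeds:
        x,y=proj([[s[0],s[1],.046]],C)[0].astype(int); x0,y0=max(x-35,0),max(y-35,0)
        c=cv2.HoughCircles(g[y0:y+35,x0:x+35],cv2.HOUGH_GRADIENT,1,20,param1=80,param2=10,minRadius=12,maxRadius=22)
        if c is None: print(s,'none'); continue
        for q in c[0][:2]:
            q=q+[x0,y0,0]; P=plane([q[:2]],C,.046)[0]; print(s,q.round(),P[:2].round(4),'togo',togo([P[0],P[1],.0165]).round(4))
    return im,C
E
python3 - <<'E'
from h import *
s=robot.read_state();print(s['tool_pos'],s['orientation'],s['opening'])
im,C=caps([(.437,.106),(.387,.012)])
for n in ['jar_a_center','small_vial']:
    for o in robot.outline_of('wrist',n): print(n,round(o['conf'],2),np.round(o['pixel']),plane([o['pixel']],C,.035)[0][:2].round(3))
E
```

```text
[0.3673516  0.14050148 0.20025683] [-3.1390513   0.10146451 -0.00483311] 0.0522134179155512
(0.437, 0.106) [306. 134.  18.] [0.4364 0.1044] togo [0.0691 0.0321 0.1842]
(0.387, 0.012) [394. 178.  17.] [0.3844 0.0111] togo [0.0233 0.1285 0.1839]
(0.387, 0.012) [374. 168.  17.] [0.3966 0.0334] togo [0.034  0.1055 0.184 ]
small_vial 0.9 [106. 159.] [0.424 0.328]
```

Emit:
carry_out:
  rows:
    - [0.03,0.015,0,0,0,0]
    - [0.069,0.032,0.01,0,0,0]
    - [0.069,0.032,0.05,0,0,0]
    - [0.069,0.032,0.1,0,0,0]
    - [0.069,0.032,0.14,0,0,0]
    - [0.069,0.032,0.17,0,0,0]
    - [0.069,0.032,0.183,0,0,0]
    - [0.069,0.032,0.183,0,0,0]
  jaw: 60

```text
t: 28.55
tool_pos: [0.4353, 0.1041, 0.0151]
orientation: [3.14, -0.102, -0.003]
force: [0.1, 0.3, -0.6]
opening: 0.071
gripper_force: 0.0
```

Emit:
carry_out:
  rows:
    - [0,0,0,0,0,0]
    - [0,0,0,0,0,0]
    - [0,0,0,0,0,0]
    - [0,0,0,0,0,0]
    - [0,0,0,0,0,0]
  jaw: 255

```text
t: 29.18
tool_pos: [0.4359, 0.1043, 0.0162]
orientation: [-3.14, 0.102, -0.001]
force: [-0.7, 0.2, 4.4]
opening: 0.0375
gripper_force: 15.0
```

Emit:
carry_out:
  rows:
    - [0,0,-0.03,0,0,0]
    - [0,0,-0.08,0,0,0]
    - [0.03,-0.005,-0.105,0,0,0]
    - [0.08,-0.013,-0.105,0,0,0]
    - [0.12,-0.02,-0.105,0,0,0]
    - [0.155,-0.025,-0.105,0,0,0]
    - [0.171,-0.027,-0.1,0,0,0]
    - [0.171,-0.027,-0.07,0,0,0]
    - [0.171,-0.027,-0.045,0,0,0]
    - [0.171,-0.027,-0.026,0,0,0]
    - [0.171,-0.027,-0.018,0,0,0]
    - [0.171,-0.027,-0.014,0,0,0]

```text
t: 30.68
tool_pos: [0.608, 0.12, 0.0296]
orientation: [3.14, -0.102, 0.0]
force: [0.2, -0.6, -1.1]
opening: 0.0375
gripper_force: 15.0
```

Emit:
carry_out:
  rows:
    - [0,0,0.0005,0,0,0]
    - [0,0,0.001,0,0,0]

```text
t: 30.92
tool_pos: [0.6086, 0.1201, 0.0296]
orientation: [-3.14, 0.102, -0.002]
force: [-0.7, -0.1, -0.4]
opening: 0.0374
gripper_force: 15.0
```

Emit:
carry_out:
  rows:
    - [0,0,0.001,0,0,0]
    - [0,0,0.001,0,0,0]
    - [0,0,0.001,0,0,0]
    - [0,0,-0.02,0,0,0]
    - [0,0,-0.05,0,0,0]
    - [0,0,-0.1,0,0,0]
    - [-0.05,0.03,-0.16,0,0,0]
    - [-0.1,0.05,-0.17,0,0,0]
    - [-0.15,0.07,-0.17,0,0,0]
    - [-0.2,0.08,-0.17,0,0,0]
    - [-0.25,0.08,-0.17,0,0,0]
    - [-0.25,0.08,-0.17,0,0,0]
  jaw: 112

```text
t: 32.42
tool_pos: [0.3516, 0.0566, 0.2003]
orientation: [-3.14, 0.102, -0.007]
force: [-0.2, 0.3, -0.2]
opening: 0.0523
gripper_force: 0.0
```

```bash
python3 - <<'E'
from h import *
s=robot.read_state();print(s['tool_pos'],s['orientation'],s['opening'])
im,C=caps([(.386,.012)])
for n in ['jar_a_center','small_vial']:
    for o in robot.outline_of('wrist',n): print(n,round(o['conf'],2),np.round(o['pixel']),plane([o['pixel']],C,.035)[0][:2].round(3))
E
```

```text
[0.35158272 0.05655702 0.2003087 ] [-3.13961059  0.10184299 -0.00683494] 0.05229727946834166
(0.386, 0.012) [316. 166.  16.] [0.3858 0.012 ] togo [0.0345 0.0424 0.1842]
jar_a_center 0.48 [165.  12.] [0.549 0.155]
small_vial 0.56 [ 36. 153.] [0.422 0.327]
```

Emit:
carry_out:
  rows:
    - [0.02,0.02,0,0,0,0]
    - [0.0345,0.042,0.01,0,0,0]
    - [0.0345,0.042,0.05,0,0,0]
    - [0.0345,0.042,0.1,0,0,0]
    - [0.0345,0.042,0.14,0,0,0]
    - [0.0345,0.042,0.17,0,0,0]
    - [0.0345,0.042,0.183,0,0,0]
    - [0.0345,0.042,0.183,0,0,0]
  jaw: 60

```text
t: 33.58
tool_pos: [0.3847, 0.0123, 0.0152]
orientation: [-3.14, 0.102, 0.004]
force: [-0.3, 0.5, 0.6]
opening: 0.0714
gripper_force: 0.0
```

Emit:
carry_out:
  rows:
    - [0,0,0,0,0,0]
    - [0,0,0,0,0,0]
    - [0,0,0,0,0,0]
    - [0,0,0,0,0,0]
    - [0,0,0,0,0,0]
  jaw: 255

```text
t: 34.2
tool_pos: [0.3853, 0.0122, 0.0161]
orientation: [3.14, -0.102, 0.001]
force: [-0.7, -0.4, 5.2]
opening: 0.0378
gripper_force: 15.0
```

Emit:
carry_out:
  rows:
    - [0,0,-0.03,0,0,0]
    - [0,0,-0.08,0,0,0]
    - [0.04,-0.01,-0.105,0,0,0]
    - [0.09,-0.024,-0.105,0,0,0]
    - [0.14,-0.037,-0.105,0,0,0]
    - [0.185,-0.05,-0.105,0,0,0]
    - [0.2155,-0.057,-0.1,0,0,0]
    - [0.2155,-0.057,-0.07,0,0,0]
    - [0.2155,-0.057,-0.045,0,0,0]
    - [0.2155,-0.057,-0.026,0,0,0]
    - [0.2155,-0.057,-0.018,0,0,0]
    - [0.2155,-0.057,-0.014,0,0,0]

```text
t: 35.7
tool_pos: [0.6037, 0.0551, 0.0297]
orientation: [-3.14, 0.102, -0.0]
force: [-0.1, 0.8, -0.4]
opening: 0.0376
gripper_force: 15.0
```

Emit:
carry_out:
  rows:
    - [0,0,0.0005,0,0,0]
    - [0,0,0.001,0,0,0]

```text
t: 35.95
tool_pos: [0.6043, 0.0551, 0.0297]
orientation: [-3.14, 0.102, -0.003]
force: [-0.9, -0.9, -0.3]
opening: 0.0374
gripper_force: 15.0
```

Emit:
carry_out:
  rows:
    - [0,0,0.001,0,0,0]
    - [0,0,0.001,0,0,0]
    - [0,0,0.001,0,0,0]
    - [0,0,-0.02,0,0,0]
    - [0,0,-0.05,0,0,0]
    - [0,0,-0.1,0,0,0]
    - [-0.03,-0.02,-0.15,0,0,0]
    - [-0.06,-0.05,-0.17,0,0,0]
    - [-0.09,-0.065,-0.17,0,0,0]
    - [-0.12,-0.065,-0.17,0,0,0]
    - [-0.12,-0.065,-0.17,0,0,0]
    - [-0.12,-0.065,-0.17,0,0,0]
  jaw: 112

```text
t: 37.45
tool_pos: [0.4889, 0.1277, 0.2]
orientation: [-3.14, 0.102, -0.003]
force: [-0.1, 0.5, 0.9]
opening: 0.052
gripper_force: 0.0
```

```bash
python3 - <<'E'
from h import *
s=robot.read_state();print(s['tool_pos'],s['orientation'],s['opening'])
im,C=snap('wrist','wend'); g=cv2.medianBlur(cv2.cvtColor(im,cv2.COLOR_RGB2GRAY),3)
h=np.array([.5715,.1225]);ux=np.array([.998,-.065]);uy=np.array([.065,.998])
loc=lambda P:(np.array([(P[:2]-h)@ux-.03,(P[:2]-h)@uy]).round(4))
for w in [(.6126,.185),(.6084,.1201),(.6042,.0552)]:
    x,y=proj([[*w,.058]],C)[0].astype(int);y0=max(y-35,0)
    c=cv2.HoughCircles(g[y0:y+35,x-35:x+35],cv2.HOUGH_GRADIENT,1,20,param1=80,param2=10,minRadius=12,maxRadius=22)
    print(w,(x,y),None if c is None else [(q.round(),loc(plane([q[:2]+[x-35,y0]],C,.058)[0])) for q in c[0][:2]])
for n,z in [('jar_a_center',.04),('rod',.034),('clamp_tip',.046),('tail_knob',.081)]:
    for o in robot.outline_of('wrist',n):
        ys,xs=np.nonzero(o['pixels']);P=plane(np.c_[xs,ys],C,z)[:,:2]*1000
        r=cv2.minAreaRect(P.astype(np.float32)); print(n,round(o['conf'],2),np.round(o['pixel']),len(xs),loc(np.array(r[0])/1000),np.round(r[1]),round(r[2],1))
snap('top'); C=cam('top')
for o in robot.outline_of('top','jar_a_center'): print('top',round(o['conf'],2),np.round(o['pixel']),plane([o['pixel']],C,.04)[0].round(3))
for o in robot.outline_of('top','small_vial'): print('vial',round(o['conf'],2),plane([o['pixel']],C,.03)[0].round(3))
E
```

```text
[0.4889083  0.12773786 0.19999197] [-3.13962872  0.1023457  -0.00348519] 0.052024121073670916
(0.6126, 0.185) (np.int64(208), np.int64(82)) [(array([38., 34., 20.], dtype=float32), array([0.0089, 0.0632]))]
(0.6084, 0.1201) (np.int64(275), np.int64(82)) [(array([36., 32., 18.], dtype=float32), array([ 0.0094, -0.0005]))]
(0.6042, 0.0552) (np.int64(343), np.int64(82)) [(array([36., 36., 19.], dtype=float32), array([ 0.0071, -0.0653]))]
rod 0.63 [274. 124.] 3041 [-0.0301 -0.0011] [210.  21.] 86.3
tail_knob 0.91 [157. 112.] 2007 [-0.0053  0.1069] [40. 76.] 85.2
```

```bash
python3 -c "
from plant import robot
print(robot.close_job())"
```

```text
the job is handed in; nothing more can be done
None
```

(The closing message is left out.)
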